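# Roll the slot covers of a tilting table flush

## Robot

A 6-joint arm with a two-finger parallel gripper is mounted at the origin on the work surface. World frame = base frame: x ahead of the robot, y to its left, z up, the work surface at z = 0. Lengths are in m, angles in rad, forces in N, time in s.
With the tool pointing down it reaches from about 0.35 to 0.975 m from the base axis. Payload 4.9 kg.
Tool frame: the origin (TCP) lies on the centre line of the jaws, within the pads' length; the fingertips stand 14 mm ahead of it and the grasp point (between the pads) lies 5 mm behind it; x points along the fingers, z is the direction in which the jaws open and shut, and the axes are right-handed (so a half turn about x gives the same grasp; the last joint's range is limited). The gripper opens to 85 mm and grips with 20 to 120 N. Pads are 22 mm wide; open, the fingers measure 114 mm over their backs; the gripper's body (76 mm by 85 mm) begins 54 mm behind the grasp point. The pads swing forward as they close: fully open they stand 13 mm farther back than shut.
Start: joints at [-1.414, 0.053, 1.613, -0, 1.476, -0.119], TCP at [0.17, -0.601, 0.245] pointing down, gripper open.
Joint ranges: [-3.01, 3.01], [-1.01, 2.22], [0.06, 2.58], [-1.02, 4.17], [0.09, 2.62], [-3.14, 3.14]. Speed limits (rad/s): [2.57, 2.57, 3.14, 3.14, 3.14, 3.14].

## Interface

Orientations are given as a rotation vector (axis times angle).
In Python, from station import ctrl gives the robot as it stands.
- The arm moves only by the tool move_arm, never from a script. Its argument "increments" is a list that holds one entry, the list of rows, each a list of 4 numbers: the shift along the tool's x, y, z in units of 25 cm (1.0 is 25 cm), then the turn about the tool's x in units of 90 degrees (1.0 is 90 degrees). A call has 1 to 20 rows; each row shifts and turns the commanded pose from where the row before left it, along the tool's axes as they then stand; what a row does not reach is not made up. A row lasts 1/12 s, in which the tool goes at most 41.7 mm and 7.16 degrees, less where a joint would pass 70% of its speed; a pose out of reach is approached as far as the arm can. A call with a number of a shift or a turn outside -1 to 1 is refused whole. A call with a gripper value outside its range is refused whole. "gripper" is the closure, from 0 (fully open) to 1 (shut), set as the call begins (left out, the last holds). The fingers move at their own pace and stop on an object; "squeeze" is the grip in N (left out, the last holds). Time passes only in rows, so rows that do not move let the fingers close. It gives the time, the measured TCP pose, the force and the opening at its end, in the units of the state.
- ctrl.get_obs(): the state, without advancing time (a new reading comes with each control period).
- ctrl.get_image(name): name is "scene" or "side" or "wrist"; returns a dict with "pixels" (384x512x3 uint8, red, green, blue), "depth" (384x512 float32, m along the optical axis (not along the pixel's ray), 0 where there is no reading), "K" (3x3 intrinsics, pixels), "extrinsics" (4x4, takes a point from camera to world coordinates); the wrist camera has in their place "tool_from_camera" (4x4, takes a point from camera to tool coordinates, whose origin is the TCP and whose axes are the tool frame's). Camera axes: x right, y up, looking along -z (the intrinsics and any distortion apply to the point x, -y, -z); pixel columns grow to the right and rows downward; lengths in m; the calibration is good to about 2 mm. A picture is of the moment at which its call begins: read the wrist's pose just before it.
- ctrl.finish_job(): hands the job in, once; it reports no verdict.
Trained networks look in the newest picture that a camera, given by its name, has taken for a name from the list of things; names that differ only in an ending like _2 or _b are one class to them, and where a whole thing is asked for, a point or a joint stands for the part that bears it (a point fixed in the world has none). Each returns a list of dicts, best first, with "score" (0 to 1); they miss things now and then, are a little off and sometimes report something else, mostly with a low value. They report only what shows in the picture. A call takes as long as a camera call. They do not tell look-alikes from the thing itself.
- ctrl.trace(camera, target): "region" (384x512 bool, what is visible of it) and "pixel" ([row, column] in pixels, amid what is visible of it).
The state is a dict: "t": time; "q": joint angles; "dq": joint speeds; "effort": joint torques, N m; "tool_pos": TCP position; "tool_rot": TCP orientation; "contact_force": force on the tool from outside, world axes, zero at the start; "wrist_torque": the same for the moment, N m; "opening": finger opening in m.
Only numpy, scipy, OpenCV 4.12 (cv2) and the standard library are available. Lean on these libraries where they do the work, as an engineer would, in place of code of your own. Each camera call takes 0.05 s, during which the arm holds its last target. There are 200 camera calls.

## Task

Take the spring roller by its red grip and roll the six slot covers of the tilting table down flush with its plate, in one unbroken pass from the hinge end (blue band) to the raised end: once the first cover is down, keep the wheel pressed on until the last one is down too, and never squeeze the spring past its 8 mm red line. Touch the table with the roller only, leave the other things on the bench alone, and finally set the roller back upright in its rest and let go.

Things in the scene. Friction and masses are not known exactly. Their poses are not given: they have to be found in the camera images.
- tilt_table: Fixed tilting (sine) table: dark steel base 240 x 110 mm, 36 mm high, origin at the centre of its underside, x along its length, z up. Over it lies a bright steel plate, 228 x 100 mm, hinged near the base's -x end and sloping up towards +x by an unmeasured angle between 0.01 and 0.17 rad, locked. A slot along its centreline (y = 0) is closed by six stiff rigid covers, yellow and orange by turns
- hinge (a point): Middle of the plate's hinge axis (along the table's y; a blue band crosses the plate over it), at x = -106, y = 0, z = 55 mm of the table. The plate's top face passes 12 mm above this axis, square to the plate. Along the plate from the axis, covers 1 to 6 have their centres at 31, 62.5, 94, 125.5, 157 and 188.5 mm; each is 30 mm long, 36 mm wide and flush with the top face when home
- spring_roller: Spring roller, loose hand tool, about 0.5 kg, standing in its rest; the same turned half round. Origin at the centre of the underside of its aluminium shoulder plate (110 mm along x, 64 along y, 12 thick, lying above the origin). Below it a sprung stem and fork carry a black rubber wheel, radius 22 mm, 30 mm wide, turning about the tool's y, so it rolls along the tool's x
- grip (a point): Middle of the roller's red upright grip, 46 mm above the tool's origin. The grip is 64 mm along the tool's x, 30 mm across y and reaches from 12 to 74 mm above the origin: take it across y, from above
- axle (a point): Centre of the roller's wheel: 52 mm below the tool's origin with the spring relaxed (lowest point of the wheel 74 mm below the origin), nearer by the spring's compression
- spring (a joint): Compression of the roller's spring in m: 0 relaxed, 0.012 bottomed. It presses with 3 N as the spring starts to give and 1.5 N more for each mm (10.5 N at 5 mm, 15 N at 8 mm). A red line on the stem marks 8 mm
- roller_rest: Fixed blue rest of the roller, 118 x 90 mm, origin at the centre of its underside. Two walls, 14 mm thick, 76 mm long in y, 98 mm high, stand at x = -47 and +47 mm, 80 mm free between them; the tool's shoulder plate lies across their tops, tool x along rest x, the wheel hanging between. Home, the tool's origin is 98 mm above the rest's origin
- wheel_pack: Bystander: pink grinding wheel pack, diameter 110 mm, height 87 mm, origin under its centre
- arbor: Bystander: steel grinding arbor on its flange, diameter 84 mm, height 130 mm, origin under its centre
- collar: Bystander: steel spacer collar, outer diameter 76 mm, height 30 mm, origin under its centre
- jar: Bystander: white jar with a black lid, diameter 68 mm, height 70 mm, origin under its centre
- wood_case: Bystander: wooden case 90 x 150 mm, 50 mm high, origin under its centre
- wrench: Bystander: wrench lying flat, 180 mm long along x, origin at the middle of its underside
- stub: Bystander: steel round stub, diameter 44 mm, height 60 mm, origin under its centre
- cover1 (a joint): How far cover 1 of 6 (counted from the hinge end) stands proud of the plate, in m: 0 fully home and flush, up to 0.006. It is stiff: it stays where it is left and gives only under about 8 N
- cover2 (a joint): How far cover 2 of 6 (counted from the hinge end) stands proud of the plate, in m: 0 fully home and flush, up to 0.006. It is stiff: it stays where it is left and gives only under about 8 N
- cover3 (a joint): How far cover 3 of 6 (counted from the hinge end) stands proud of the plate, in m: 0 fully home and flush, up to 0.006. It is stiff: it stays where it is left and gives only under about 8 N
- cover4 (a joint): How far cover 4 of 6 (counted from the hinge end) stands proud of the plate, in m: 0 fully home and flush, up to 0.006. It is stiff: it stays where it is left and gives only under about 8 N
- cover5 (a joint): How far cover 5 of 6 (counted from the hinge end) stands proud of the plate, in m: 0 fully home and flush, up to 0.006. It is stiff: it stays where it is left and gives only under about 8 N
- cover6 (a joint): How far cover 6 of 6 (counted from the hinge end) stands proud of the plate, in m: 0 fully home and flush, up to 0.006. It is stiff: it stays where it is left and gives only under about 8 N
Mind the look-alikes: they are no part of the job. What is shaped like the spring_roller but green or orange is not meant.

How it is judged:
On the way, in this order (a step that is already met when the one before it is completed fails the run):
1. the cover at the hinge end is down flush under the pressed wheel while the last still stands proud (value of joint cover1 below 0.0015 m and value of joint cover6 above 0.0025 m and value of joint spring above 0.001 m), for 0.05 s.
2. the first four covers are down flush while the last still stands proud (value of joint each of cover1, cover2, cover3, cover4 below 0.0015 m and value of joint cover6 above 0.0025 m).
3. all six covers are down flush with the wheel still pressed on (value of joint each of cover1, cover2, cover3, cover4, cover5, cover6 below 0.0015 m and value of joint spring above 0.001 m), for 0.05 s.
At the end, for the whole second after the job is handed in: All six covers stand less than 1.5 mm proud of the plate; the roller stands still and upright (within 0.08 rad) on its rest, within 20 mm of the rest's centre and within 4 mm of its resting height of 98 mm, let go (value of joint each of cover1, cover2, cover3, cover4, cover5, cover6 below 0.0015 m and horizontal distance between spring_roller and roller_rest below 0.02 m and z of spring_roller in the frame of roller_rest between 0.094 and 0.102 m and angle between spring_roller's own z axis and vertical below 0.08 rad and linear speed of spring_roller below 0.02 m/s); the robot touches nothing.
It fails at once if the wheel is lifted off (spring relaxed to under 0.4 mm) after the first cover is down flush and while the last still stands more than 2.5 mm proud (value of joint cover1 below 0.0015 m and value of joint cover6 above 0.0025 m and value of joint spring below 0.0004 m).
It fails at once if the spring is squeezed past its red line (8 mm) (value of joint spring above 0.008 m).
It fails at once if the fingers or the arm press on the tilting table or its covers with more than 2 N (contact force between any of the fingers, the arm and tilt_table above 2 N).
It fails at once if another thing on the bench is moved more than 15 mm (distance of any of wheel_pack, arbor, collar, jar, wood_case, wrench, stub from where it was at the start of the episode above 0.015 m).
It also fails if it takes over 69 s, if anything falls off the work surface, if the arm or the gripper's body presses on something with over 40 N, if the wrist force passes 120 N, or if a joint passes its speed limit or range.

## Working session

There is one attempt and no reset: what is moved stays moved. The work goes in short steps, Python scripts to look and compute and a tool call to move; the robot and the scene stay as the last step left them, time stands still between calls to the robot, and variables do not carry over. Pictures are saved under pics/ and viewed, about 8 in all and at most 12, crops included, and the job is handed in when it is done.

Besides the shell and the picture viewer there is one more tool, called after "Request:" as a command line: name --argument value ..., lists and objects as JSON in quotes. move_arm: Moves the arm, as the interface text tells. Shifts and turns lie within -1 to 1; 1 stands for 25 cm of shift or 90 degrees of turn. Its arguments: {"type":"object","properties":{"increments":{"type":"array","items":{"type":"array","items":{"type":"array","items":{"type":"number","minimum":-1,"maximum":1}}}},"gripper":{"type":"number"},"squeeze":{"type":"number"}},"required":["increments"]}

```bash
mkdir -p pics
cat > h.py <<'E'
import numpy as np, cv2
from station import ctrl
from scipy.spatial.transform import Rotation as R
def cam(name):
    o=ctrl.get_obs(); im=ctrl.get_image(name)
    if 'extrinsics' in im: T=im['extrinsics']
    else:
        W=np.eye(4); W[:3,:3]=R.from_rotvec(o['tool_rot']).as_matrix(); W[:3,3]=o['tool_pos']; T=W@im['tool_from_camera']
    im['T']=np.array(T); return im
def cloud(im):
    d=im['depth']; K=im['K']; v,u=np.mgrid[:d.shape[0],:d.shape[1]]
    p=np.stack([(u-K[0,2])/K[0,0]*d,-(v-K[1,2])/K[1,1]*d,-d],-1)
    return p@im['T'][:3,:3].T+im['T'][:3,3]
def save(im,n,boxes=()):
    cv2.imwrite('pics/'+n+'.png',im['pixels'][...,::-1])
E
python3 - <<'E'
from h import *
print(ctrl.get_obs())
a=[]
for n in ['scene','side']:
    im=cam(n); a.append(im['pixels']); P=cloud(im); print(n,im['K'],im['T'][:3,3],[k for k in im])
    for t in ['tilt_table','spring_roller','roller_rest','hinge','grip','wheel_pack','arbor','collar','jar','wood_case','wrench','stub']:
        for r in ctrl.trace(n,t)[:3]:
            m=r['region']&(im['depth']>0); q=P[m]
            print(n,t,round(r['score'],2),r['pixel'],m.sum(),np.round(np.median(q,0),3) if len(q) else None, np.round(np.percentile(q,2,0),3) if len(q) else '',np.round(np.percentile(q,98,0),3) if len(q) else '')
big=np.vstack(a); 
cv2.imwrite('pics/a.png',cv2.resize(np.hstack(a),(800,300))[...,::-1])
cv2.imwrite('pics/s.png',cv2.resize(a[0],(800,600))[...,::-1])
cv2.imwrite('pics/d.png',cv2.resize(a[1],(800,600))[...,::-1])
E
```

```text
{'t': 0.0, 'q': array([-1.41396609e+00,  5.33763951e-02,  1.61431267e+00,  1.98931464e-05,
        1.47600309e+00, -1.19007096e-01]), 'dq': array([-0.00071926, -0.00093739,  0.00117703, -0.00128458, -0.00172361,
       -0.000151  ]), 'effort': array([-2.53536375e-03, -3.93679297e+01, -3.70180464e+01, -3.03299221e-04,
        7.01511206e-03, -1.10681256e-05]), 'tool_pos': array([ 0.17012693, -0.60077394,  0.24403973]), 'tool_rot': array([ 1.00508373,  1.32868929, -1.00263641]), 'contact_force': array([ 0.55040473, -0.04481824,  0.1007749 ]), 'wrist_torque': array([-0.0021968 , -0.06341067, -0.01742398]), 'opening': 0.0852814408607989}
scene [[457.38825088   0.         255.43443014]
 [  0.         457.38825088 200.96397947]
 [  0.           0.           1.        ]] [ 1.4855229  -0.21245668  1.3215004 ] ['pixels', 'depth', 'K', 'extrinsics', 'T']
scene tilt_table 0.62 [292.7, 272.9] 1207 [0.806 0.003 0.076] [ 0.74  -0.044  0.005] [0.84  0.055 0.092]
scene tilt_table 0.55 [208.2, 297.3] 2375 [0.516 0.166 0.074] [0.429 0.051 0.006] [0.56  0.273 0.096]
scene tilt_table 0.38 [200.5, 311.2]
[... 3787 characters left out ...]
2]
side jar 0.85 [147.4, 253.5] 322 [ 0.741 -0.236  0.041] [ 0.72  -0.326 -0.004] [ 0.83  -0.214  0.071]
side jar 0.72 [147.4, 309.4] 131 [ 0.606 -0.421  0.021] [ 0.568 -0.469 -0.   ] [ 0.626 -0.403  0.032]
side wood_case 0.79 [169.5, 358.3] 660 [ 0.354 -0.459  0.046] [ 0.316 -0.531  0.004] [ 0.41  -0.378  0.052]
side wrench 0.84 [317.7, 152.9] 423 [0.373 0.494 0.006] [ 0.298  0.474 -0.001] [0.469 0.521 0.01 ]
side stub 0.62 [245.6, 124.5] 283 [0.622 0.442 0.047] [ 0.612  0.419 -0.002] [0.679 0.46  0.062]
side stub 0.58 [229.3, 194.2] 74 [0.5   0.249 0.092] [0.483 0.233 0.087] [0.518 0.262 0.095]
side stub 0.46 [170.5, 204.8] 729 [0.754 0.026 0.067] [ 0.728 -0.036  0.002] [0.814 0.062 0.088]
```

View pics/s.png

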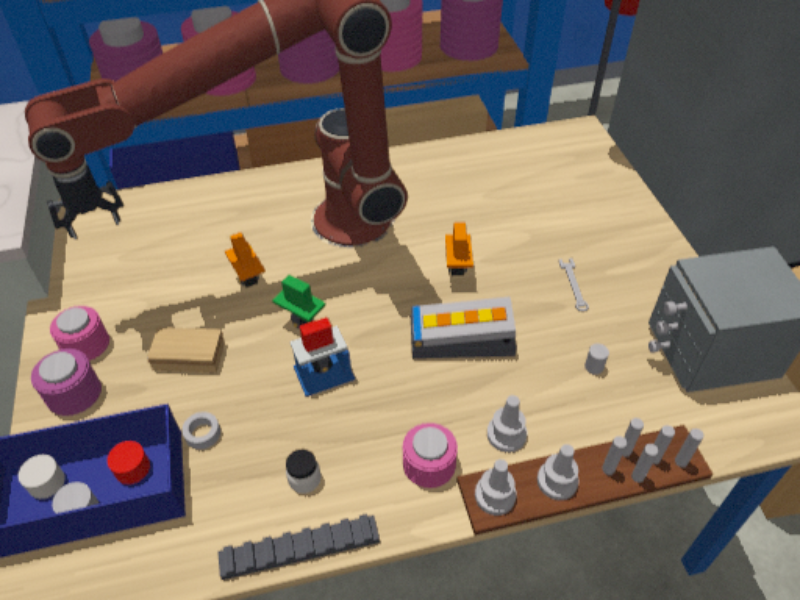

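View pics/d.png

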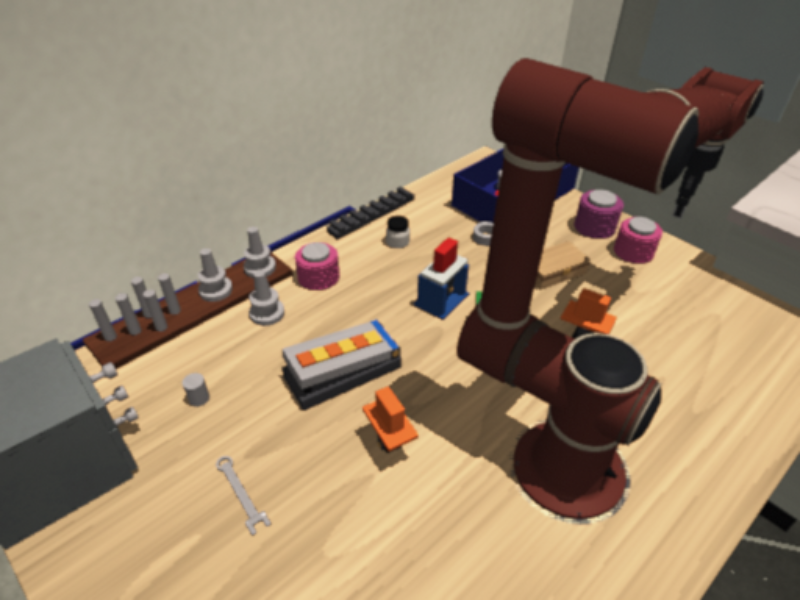

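The first view shows the red-grip roller in its blue rest at about (320,345) in the 800-px scene picture. The table is at (462,325), with its blue hinge end to the left. The look-alikes are green at (298,298) and orange at (245,260) and (459,250). Next I fit poses from both depth clouds.

```bash
cat > fit.py <<'E'
from h import *
def seg(im):
    return cv2.cvtColor(im['pixels'],cv2.COLOR_RGB2HSV)
def rect(q):
    (c,s,a)=cv2.minAreaRect((q[:,:2]*1000).astype(np.float32)); return np.round(c,1),np.round(s,1),round(a,2)
def analyse(name):
    im=cam(name);P=cloud(im);H=seg(im);ok=im['depth']>0
    def box(x0,x1,y0,y1,z0,z1): return ok&(P[...,0]>x0)&(P[...,0]<x1)&(P[...,1]>y0)&(P[...,1]<y1)&(P[...,2]>z0)&(P[...,2]<z1)
    red=box(.44,.6,-.26,-.08,.1,.2)&((H[...,0]<8)|(H[...,0]>172))&(H[...,1]>150)
    if red.sum()>20:
        q=P[red]; zt=np.percentile(q[:,2],97); t=q[q[:,2]>zt-.006]; print(name,'grip',len(q),zt,rect(t),t.mean(0).round(4))
    sh=box(.42,.6,-.26,-.06,.09,.12)&(H[...,1]<70)
    if sh.sum()>20: q=P[sh]; print(name,'shoulder',len(q),np.percentile(q[:,2],[5,50,95]).round(4),rect(q))
    top=box(.36,.62,.0,.33,.055,.12)
    cov=top&(H[...,0]>8)&(H[...,0]<34)&(H[...,1]>150)&(H[...,2]>120)
    blue=top&(H[...,0]>95)&(H[...,0]<125)&(H[...,1]>130)
    pl=top&(H[...,1]<60)&(H[...,2]>120)
    if cov.sum()>20: q=P[cov]; print(name,'covers',len(q),rect(q),np.linalg.lstsq(np.c_[q[:,:2],np.ones(len(q))],q[:,2],rcond=None)[0].round(4))
    if blue.sum()>5: q=P[blue]; q=q[q[:,2]>np.percentile(q[:,2],80)-.006];print(name,'blue',len(q),q.mean(0).round(4),rect(q))
    if pl.sum()>20:
        q=P[pl]
        for _ in range(8):
            c=np.linalg.lstsq(np.c_[q[:,:2],np.ones(len(q))],q[:,2],rcond=None)[0]; e=q[:,2]-np.c_[q[:,:2],np.ones(len(q))]@c; q=q[abs(e)<max(.0025,1.5*e.std())]
        print(name,'plate',len(q),c.round(4),'rms',e.std().round(4),'slope',np.hypot(c[0],c[1]).round(4),'dir deg',np.degrees(np.arctan2(c[1],c[0])).round(2),rect(q))
    return im
E
python3 - <<'E'
from fit import *
for n in ['scene','side']: analyse(n)
print(R.from_rotvec(ctrl.get_obs()['tool_rot']).as_matrix().round(3), ctrl.get_image('wrist')['tool_from_camera'].round(3))
E
```

```text
scene grip 326 0.17633278613475356 (array([ 507.1, -167. ]), array([31.2, 60.1]), 8.55) [ 0.5077 -0.1674  0.1735]
scene shoulder 337 [0.1016 0.1105 0.115 ] (array([ 506.6, -165.5]), array([ 71.1, 111.5]), 10.45)
scene covers 402 (array([487.6, 158.5]), array([207.7,  66.4]), 87.81) [0.1011 0.1081 0.0158]
scene blue 92 [0.4673 0.0646 0.0691] (array([464.8,  64.9]), array([ 15.5, 100.2]), 78.03)
scene plate 496 [0.0248 0.1132 0.0497] rms 0.0013 slope 0.1159 dir deg 77.65 (array([488.5, 173.7]), array([214.3, 105.5]), 77.66)
side grip 232 0.17225370517795094 (array([ 499.1, -163.9]), array([27.4, 62.7]), 13.36) [ 0.4995 -0.1641  0.1702]
side shoulder 242 [0.0964 0.1076 0.1115] (array([ 502.3, -164.2]), array([ 73.4, 115.5]), 7.3)
side covers 404 (array([482.9, 172. ]), array([181.8,  38.4]), 77.9) [-0.0126  0.1296  0.0659]
side blue 65 [0.4597 0.0655 0.066 ] (array([458. ,  65.2]), array([12.7, 98.7]), 77.67)
side plate 685 [0.0248 0.1144 0.0465] rms 0.0013 slope 0.1171 dir deg 77.76 (array([483.7, 166.9]), array([227.8, 104.3]), 77.92)
[[ 0.     0.962  0.272]
 [ 0.     0.272 -0.962]
 [-1.     0.    -0.   ]] [[ 0.001  0.325 -0.946 -0.128]
 [-0.     0.946  0.325  0.084]
 [ 1.    -0.     0.001 -0.   ]
 [ 0.     0.     0.     1.   ]]
```

Request:
move_arm --increments '[[[-0.012, 0.087, -0.066, 0], [-0.012, 0.087, -0.066, 0], [-0.012, 0.087, -0.066, 0], [-0.012, 0.087, -0.066, 0], [-0.012, 0.087, -0.066, 0], [-0.012, 0.087, -0.066, 0], [-0.012, 0.087, -0.066, 0], [-0.012, 0.087, -0.066, 0], [-0.012, 0.087, -0.066, 0], [-0.012, 0.087, -0.066, 0], [-0.012, 0.087, -0.066, 0], [-0.012, 0.087, -0.066, 0], [-0.012, 0.087, -0.066, 0], [-0.012, 0.087, -0.066, 0], [-0.012, 0.087, -0.066, 0], [-0.012, 0.087, -0.066, 0], [-0.012, 0.087, -0.066, 0], [-0.012, 0.087, -0.066, 0], [-0.012, 0.087, -0.066, 0], [-0.012, 0.087, -0.066, 0]]]' --gripper 0

```text
t: 3.12
tool_pos: [0.4996, -0.1641, 0.3056]
tool_rot: [1.004, 1.327, -1.003]
contact_force: [0.7, -0.6, -0.1]
opening: 0.0854
```

Request:
move_arm --increments '[[[0, 0, 0, -0.072], [0, 0, 0, -0.072], [0, 0, 0, -0.072], [0, 0, 0, -0.072], [0, 0, 0, -0.072], [0, 0, 0, -0.072], [0, 0, 0, -0.072], [0, 0, 0, -0.072], [0, 0, 0, -0.072], [0, 0, 0, -0.072], [0, 0, 0, -0.072], [0, 0, 0, -0.072], [0, 0, 0, -0.072], [0, 0, 0, 0], [0, 0, 0, 0], [0, 0, 0, 0]]]'

```text
t: 4.45
tool_pos: [0.4989, -0.1654, 0.3054]
tool_rot: [-0.136, 1.566, 0.136]
contact_force: [-0.6, -0.0, -0.0]
opening: 0.0855
```

Run:
```python
from fit import *
o=ctrl.get_obs();print(o['t'],o['q'].round(3),o['tool_pos'].round(4));M=R.from_rotvec(o['tool_rot']).as_matrix();print(M.round(3))
im=analyse('wrist'); save(im,'w1'); cv2.imwrite('pics/w1.png',cv2.resize(im['pixels'],(800,600))[...,::-1])
```

```text
4.45 [-0.462 -0.216  1.767 -0.     1.59  -0.635] [ 0.4989 -0.1654  0.3054]
[[ 0.    -0.172  0.985]
 [-0.     0.985  0.172]
 [-1.    -0.     0.   ]]
wrist grip 1754 0.17258689241688693 (array([ 503.7, -167.1]), array([28.3, 62.9]), 10.52) [ 0.5031 -0.1654  0.1711]
wrist shoulder 2586 [0.1073 0.1093 0.1105] (array([ 504.5, -166.2]), array([ 75.3, 110.7]), 9.72)
```

View pics/w1.png

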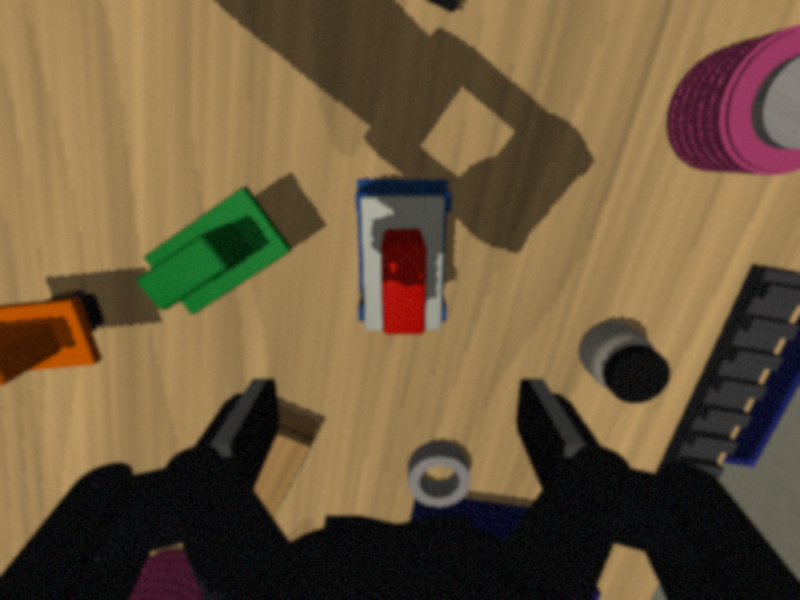

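The wrist view shows the red grip at (404,282), aligned with the jaws and well centred. The grip and shoulder fits agree to about 1 mm, so I descend and grasp.

Request:
move_arm --increments '[[[0, -0.008, 0.018, 0], [0.08, 0, 0, 0], [0.083, 0, 0, 0], [0.083, 0, 0, 0], [0.083, 0, 0, 0], [0.083, 0, 0, 0], [0.083, 0, 0, 0], [0.083, 0, 0, 0], [0.05, 0, 0, 0], [0.037, 0, 0, 0], [0, 0, 0, 0], [0, 0, 0, 0], [0, 0, 0, 0]]]'

```text
t: 5.58
tool_pos: [0.5046, -0.167, 0.1405]
tool_rot: [-0.138, 1.564, 0.136]
contact_force: [0.8, 0.2, -0.1]
opening: 0.0855
```

Request:
move_arm --increments '[[[0, 0, 0, 0], [0, 0, 0, 0], [0, 0, 0, 0], [0, 0, 0, 0], [0, 0, 0, 0], [0, 0, 0, 0], [0, 0, 0, 0], [0, 0, 0, 0], [0, 0, 0, 0], [0, 0, 0, 0], [0, 0, 0, 0], [0, 0, 0, 0], [0, 0, 0, 0], [0, 0, 0, 0]]]' --gripper 1 --squeeze 80

```text
t: 6.75
tool_pos: [0.5037, -0.1667, 0.1396]
tool_rot: [-0.138, 1.567, 0.137]
contact_force: [-3.0, 0.3, 4.9]
opening: 0.0292
```

Request:
move_arm --increments '[[[-0.02, 0, 0, 0], [-0.04, 0, 0, 0], [-0.06, 0, 0, 0], [-0.08, 0, 0, 0], [-0.08, 0, 0, 0], [-0.08, 0, 0, 0], [-0.08, 0, 0, 0], [-0.08, 0, 0, 0], [-0.08, 0, 0, 0], [-0.08, 0, 0, 0], [-0.08, 0, 0, 0], [-0.08, 0, 0, 0], [0, 0, 0, 0.05], [0, 0, 0, 0.05], [0, 0, 0, 0.05], [0, 0, 0, 0.05], [0, 0, 0, 0.047], [0, 0, 0, 0], [0, 0, 0, 0]]]'

```text
t: 8.33
tool_pos: [0.5034, -0.1663, 0.3481]
tool_rot: [0.166, 1.566, -0.165]
contact_force: [0.1, 0.3, -5.4]
opening: 0.029
```

Run:
```python
from fit import *
o=ctrl.get_obs();print(o['t'],o['q'].round(3),o['tool_pos'].round(4),o['contact_force'],o['opening']);M=R.from_rotvec(o['tool_rot']).as_matrix();print(M.round(4))
im=analyse('wrist'); cv2.imwrite('pics/w2.png',im['pixels'][...,::-1]); print(im['K'])
```

```text
8.3333 [-0.46  -0.214  1.696  0.     1.662 -0.249] [ 0.5034 -0.1663  0.3481] [ 0.08886847  0.25425286 -5.36171617] 0.029010760683006388
[[-1.300e-03  2.093e-01  9.779e-01]
 [ 8.000e-04  9.779e-01 -2.093e-01]
 [-1.000e+00  6.000e-04 -1.500e-03]]
[[268.8265327    0.         254.07918612]
 [  0.         268.8265327  188.91660846]
 [  0.           0.           1.        ]]
```

View pics/w2.png

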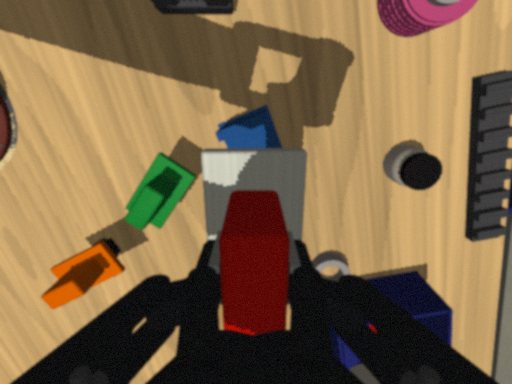

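Request:
move_arm --increments '[[[0, 0.055, -0.044, 0], [0, 0.055, -0.044, 0], [0, 0.055, -0.044, 0], [0, 0.055, -0.044, 0], [0, 0.055, -0.044, 0], [0, 0.055, -0.044, 0], [0, 0.055, -0.044, 0], [0, 0.055, -0.044, 0], [0, 0, 0, 0], [0, 0, 0, 0], [0, 0, 0, 0]]]'

```text
t: 9.3
tool_pos: [0.4409, -0.0407, 0.349]
tool_rot: [0.166, 1.564, -0.167]
contact_force: [-0.1, -1.5, -5.6]
opening: 0.0294
```

Run:
```python
from fit import *
o=ctrl.get_obs();print(o['t'],o['tool_pos'].round(4))
im=analyse('wrist'); save(im,'w3')
```

```text
9.3 [ 0.4409 -0.0407  0.349 ]
wrist shoulder 49 [0.0949 0.0971 0.0983] (array([ 537.1, -168.9]), array([118.,  46.]), 74.79)
wrist covers 1276 (array([474.3, 119. ]), array([81.8, 36.9]), 76.77) [0.0779 0.0843 0.0292]
wrist blue 798 [0.4624 0.0636 0.0668] (array([463.2,  63.7]), array([15.6, 98.8]), 77.12)
wrist plate 2189 [0.0257 0.1146 0.0472] rms 0.0009 slope 0.1174 dir deg 77.38 (array([474.4, 113.4]), array([ 85.1, 100. ]), 77.87)
```

Request:
move_arm --increments '[[[0, 0.07, 0, 0], [0, 0.07, 0, 0], [0, 0.07, 0, 0], [0, 0.07, 0, 0], [0, 0.07, 0, 0], [0, 0.07, 0, 0], [0, 0.07, 0, 0], [0, 0.07, 0, 0], [0, 0, 0, 0], [0, 0, 0, 0], [0, 0, 0, 0]]]'

```text
t: 10.27
tool_pos: [0.4707, 0.0957, 0.3488]
tool_rot: [0.167, 1.565, -0.168]
contact_force: [0.3, -0.2, -5.2]
opening: 0.0293
```

Run:
```python
from fit import *
o=ctrl.get_obs();print(o['t'],o['tool_pos'].round(4))
im=analyse('wrist'); cv2.imwrite('pics/w4.png',np.hstack([cv2.imread('pics/w3.png'),im['pixels'][...,::-1]])[:,:,:][:, ::1][::1]) 
cv2.imwrite('pics/w5.png',cv2.resize(cv2.imread('pics/w4.png'),(800,300)))
```

```text
10.2667 [0.4707 0.0957 0.3488]
wrist covers 1856 (array([490.9, 192.7]), array([146.5,  37.2]), 77.68) [0.1177 0.0878 0.0104]
wrist plate 3099 [0.0254 0.1161 0.0471] rms 0.0008 slope 0.1188 dir deg 77.67 (array([500. , 231.4]), array([ 91.8, 100.2]), 76.59)
```

View pics/w5.png

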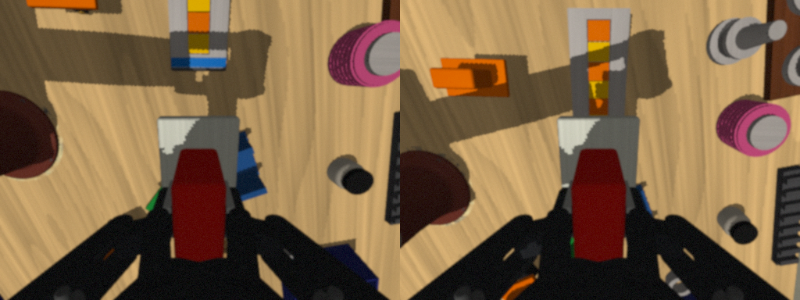

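The left half shows the blue hinge band under the line of travel. The right half shows the covers straight ahead, and the roller is still held upright. The plate fit gives tan α ≈ 0.1175 at 77.7°, with its height at the hinge within 1 mm of the text. I move down above the hinge end with a firmer squeeze.

Request:
move_arm --increments '[[[0, -0.044, -0.001, 0], [0, -0.044, -0.001, 0], [0, -0.044, -0.001, 0], [0.06, 0, 0, 0], [0.08, 0, 0, 0], [0.08, 0, 0, 0], [0.08, 0, 0, 0], [0.08, 0, 0, 0], [0.08, 0, 0, 0], [0.08, 0, 0, 0], [0.05, 0, 0, 0], [0.024, 0, 0, 0], [0, 0, 0, 0], [0, 0, 0, 0], [0, 0, 0, 0]]]' --squeeze 120

```text
t: 11.57
tool_pos: [0.4637, 0.0642, 0.1972]
tool_rot: [0.167, 1.561, -0.167]
contact_force: [0.7, 0.5, -5.4]
opening: 0.0287
```

Run:
```python
from fit import *
o=ctrl.get_obs();print(o['t'],o['tool_pos'].round(4),o['contact_force'].round(2));print(R.from_rotvec(o['tool_rot']).as_matrix().round(4))
a=cam('side');b=cam('scene')
f=lambda i,r,c:cv2.resize(i['pixels'][r-75:r+75,c-100:c+100],(400,300),interpolation=2)
cv2.imwrite('pics/c1.png',np.hstack([f(a,215,225),f(b,195,275)])[...,::-1])
```

```text
11.5667 [0.4637 0.0642 0.1972] [ 0.67  0.54 -5.38]
[[ 2.900e-03  2.113e-01  9.774e-01]
 [-0.000e+00  9.774e-01 -2.113e-01]
 [-1.000e+00  6.000e-04  2.800e-03]]
```

View pics/c1.png

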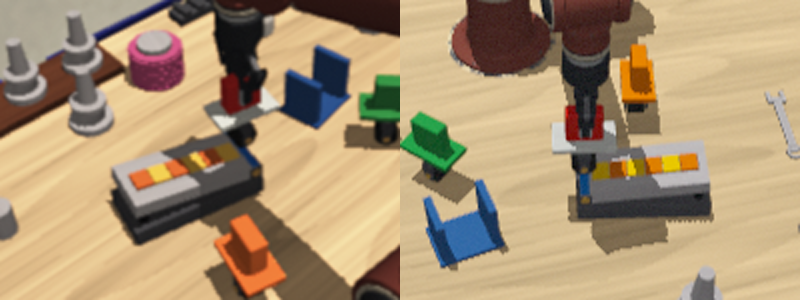

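The wheel hangs over the blue band and the table is clear of the fingers. I press down in small steps while watching the force.

Request:
move_arm --increments '[[[0.02, 0, 0, 0], [0.02, 0, 0, 0], [0.008, 0, 0, 0], [0, 0, 0, 0], [0, 0, 0, 0], [0, 0, 0, 0]]]'

```text
t: 12.17
tool_pos: [0.4627, 0.0643, 0.1834]
tool_rot: [0.167, 1.565, -0.167]
contact_force: [-0.1, 0.3, -5.5]
opening: 0.0288
```

Request:
move_arm --increments '[[[0.008, 0, 0, 0], [0, 0, 0, 0], [0, 0, 0, 0], [0, 0, 0, 0]]]'

```text
t: 12.5
tool_pos: [0.463, 0.0642, 0.1823]
tool_rot: [0.167, 1.564, -0.167]
contact_force: [-2.7, 0.0, -0.8]
opening: 0.0287
```

Request:
move_arm --increments '[[[0.008, 0, 0, 0], [0, 0, 0, 0], [0, 0, 0, 0], [0, 0, 0, 0]]]'

```text
t: 12.83
tool_pos: [0.4631, 0.0642, 0.1802]
tool_rot: [0.167, 1.563, -0.167]
contact_force: [-2.1, -0.7, 3.3]
opening: 0.0289
```

Request:
move_arm --increments '[[[0.006, 0, 0, 0], [0, 0, 0, 0], [0, 0, 0, 0], [0, 0, 0, 0]]]'

```text
t: 13.17
tool_pos: [0.4631, 0.0642, 0.1786]
tool_rot: [0.167, 1.563, -0.167]
contact_force: [-1.8, -1.0, 4.2]
opening: 0.0289
```

Run:
```python
from fit import *
for i in range(4):
    a=ctrl.get_image('side');o=ctrl.get_obs();print(o['t'],o['tool_pos'].round(4),o['contact_force'].round(2),o['wrist_torque'].round(2))
```

```text
13.2167 [0.4631 0.0642 0.1785] [-2.06 -1.05  4.56] [-0.2   0.5  -0.03]
13.2667 [0.463  0.0642 0.1785] [-2.29 -0.49  5.72] [-0.18  0.4   0.03]
13.3167 [0.463  0.0642 0.1784] [-1.34 -0.09  4.54] [-0.21  0.46 -0.  ]
13.3667 [0.463  0.0642 0.1784] [-1.55 -2.11  4.92] [-0.28  0.42  0.03]
```

F is about 10.3 N, so compression is about 4.9 mm. I start rolling up the slope.

Request:
move_arm --increments '[[[-0.001, 0.008, 0, 0], [-0.0014, 0.012, 0, 0], [-0.0014, 0.012, 0, 0], [-0.0014, 0.012, 0, 0], [-0.0014, 0.012, 0, 0], [-0.0014, 0.012, 0, 0], [-0.0014, 0.012, 0, 0]]]'

```text
t: 13.95
tool_pos: [0.4673, 0.084, 0.1806]
tool_rot: [0.167, 1.564, -0.167]
contact_force: [-1.3, -1.2, 4.4]
opening: 0.0288
```

```bash
cat > st.py <<'E'
from fit import *
for i in range(3):
    a=ctrl.get_image('side');o=ctrl.get_obs()
    p=o['tool_pos']; s=(p[0]-.463)*.213+(p[1]-.0637)*.977
    print(o['t'].round(2) if hasattr(o['t'],'round') else o['t'],p.round(4),'s',round(s,4),'c_geo',round((.1834+.1175*s-p[2])*1000,2),'lat',round((p[0]-.463)*.977-(p[1]-.0637)*.213,4),o['contact_force'].round(2),o['wrist_torque'].round(2))
E
python3 st.py
```

```text
14.0 [0.4674 0.0845 0.1808] s 0.0213 c_geo 5.12 lat -0.0001 [-1.04 -0.29  5.39] [-0.25  0.31 -0.01]
14.05 [0.4673 0.0844 0.1807] s 0.0211 c_geo 5.15 lat -0.0002 [-1.33 -1.04  5.21] [-0.23  0.37 -0.03]
14.1 [0.4673 0.0842 0.1807] s 0.021 c_geo 5.14 lat -0.0001 [ 0.   -1.29  5.43] [-0.23  0.31 -0.1 ]
```

Force is steady at about 10.7 N and nothing has slipped. I continue in segments.

Request:
move_arm --increments '[[[-0.0014, 0.012, 0, 0], [-0.0014, 0.012, 0, 0], [-0.0014, 0.012, 0, 0], [-0.0014, 0.012, 0, 0], [-0.0014, 0.012, 0, 0], [-0.0014, 0.012, 0, 0], [-0.0014, 0.012, 0, 0], [-0.0014, 0.012, 0, 0], [-0.0014, 0.012, 0, 0], [-0.0014, 0.012, 0, 0], [-0.0014, 0.012, 0, 0], [-0.0014, 0.012, 0, 0]]]'

```text
t: 15.1
tool_pos: [0.4749, 0.1194, 0.1849]
tool_rot: [0.167, 1.564, -0.167]
contact_force: [-1.2, -1.1, 5.3]
opening: 0.0291
```

```bash
python3 st.py
python3 - <<'E'
from fit import *
a=cam('side');b=cam('scene')
f=lambda i,r,c:cv2.resize(i['pixels'][r-60:r+60,c-80:c+80],(400,300),interpolation=2)
cv2.imwrite('pics/c2.png',np.hstack([f(a,225,215),f(b,200,285)])[...,::-1])
E
```

```text
15.15 [0.475  0.1199 0.185 ] s 0.0574 c_geo 5.13 lat -0.0002 [-1.74 -0.07  5.84] [-0.19  0.35 -0.05]
15.2 [0.475  0.1197 0.185 ] s 0.0572 c_geo 5.13 lat -0.0002 [-1.21 -1.23  4.63] [-0.24  0.25 -0.11]
15.25 [0.4749 0.1196 0.1849] s 0.0571 c_geo 5.17 lat -0.0003 [-0.21 -0.32  5.21] [-0.2   0.26 -0.07]
```

View pics/c2.png

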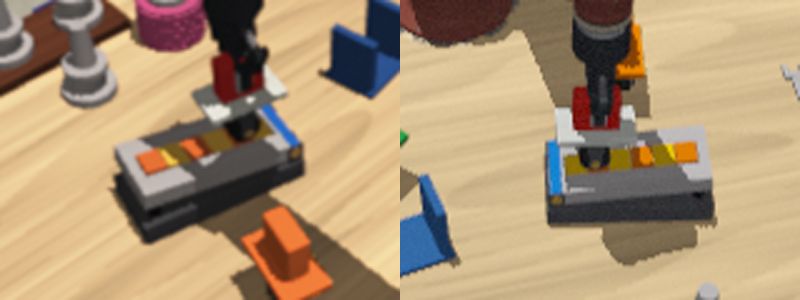

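Request:
move_arm --increments '[[[-0.0004, 0.012, 0, 0], [-0.0014, 0.012, 0, 0], [-0.0014, 0.012, 0, 0], [-0.0014, 0.012, 0, 0], [-0.0014, 0.012, 0, 0], [-0.0014, 0.012, 0, 0], [-0.0014, 0.012, 0, 0], [-0.0014, 0.012, 0, 0], [-0.0014, 0.012, 0, 0], [-0.0014, 0.012, 0, 0], [-0.0014, 0.012, 0, 0], [-0.0014, 0.012, 0, 0], [-0.0014, 0.012, 0, 0], [-0.0014, 0.012, 0, 0], [-0.0014, 0.012, 0, 0], [-0.0014, 0.012, 0, 0], [-0.0014, 0.012, 0, 0], [-0.0014, 0.012, 0, 0]]]'

```text
t: 16.85
tool_pos: [0.4863, 0.172, 0.191]
tool_rot: [0.167, 1.564, -0.167]
contact_force: [-1.4, -0.5, 5.5]
opening: 0.0286
```

```bash
python3 st.py
```

```text
16.9 [0.4864 0.1726 0.1911] s 0.1114 c_geo 5.36 lat -0.0004 [-1.58 -0.41  5.72] [-0.35  0.31 -0.07]
16.95 [0.4863 0.1725 0.1911] s 0.1113 c_geo 5.36 lat -0.0004 [-1.23 -0.89  5.64] [-0.23  0.29 -0.04]
17.0 [0.4863 0.1724 0.1911] s 0.1111 c_geo 5.39 lat -0.0004 [-1.14 -0.34  5.38] [-0.23  0.29 -0.04]
```

Request:
move_arm --increments '[[[-0.0014, 0.012, 0, 0], [-0.0014, 0.012, 0, 0], [-0.0014, 0.012, 0, 0], [-0.0014, 0.012, 0, 0], [-0.0014, 0.012, 0, 0], [-0.0014, 0.012, 0, 0], [-0.0014, 0.012, 0, 0], [-0.0014, 0.012, 0, 0], [-0.0014, 0.012, 0, 0], [-0.0014, 0.012, 0, 0], [-0.0014, 0.012, 0, 0], [-0.0014, 0.012, 0, 0], [-0.0014, 0.012, 0, 0], [-0.0014, 0.012, 0, 0]]]'

```text
t: 18.17
tool_pos: [0.4951, 0.2133, 0.196]
tool_rot: [0.167, 1.563, -0.167]
contact_force: [-0.9, -1.0, 6.3]
opening: 0.029
```

```bash
python3 st.py
```

```text
18.2167 [0.4952 0.2138 0.1961] s 0.1536 c_geo 5.35 lat -0.0005 [-1.41 -0.75  5.57] [-0.25  0.33 -0.02]
18.2667 [0.4952 0.2136 0.1961] s 0.1533 c_geo 5.33 lat -0.0005 [-0.34 -1.7   5.69] [-0.25  0.23 -0.03]
18.3167 [0.4952 0.2135 0.196 ] s 0.1532 c_geo 5.37 lat -0.0005 [ 0.04 -0.49  4.73] [-0.24  0.26 -0.02]
```

Request:
move_arm --increments '[[[-0.0014, 0.012, 0, 0], [-0.0014, 0.012, 0, 0], [-0.0014, 0.012, 0, 0], [-0.0014, 0.012, 0, 0], [-0.0014, 0.012, 0, 0], [-0.0014, 0.012, 0, 0], [-0.0014, 0.012, 0, 0], [-0.0014, 0.012, 0, 0], [-0.0014, 0.012, 0, 0], [-0.0014, 0.012, 0, 0], [-0.0014, 0.012, 0, 0], [-0.0014, 0.012, 0, 0], [0, 0, 0, 0], [0, 0, 0, 0]]]'

```text
t: 19.48
tool_pos: [0.5027, 0.2487, 0.2003]
tool_rot: [0.168, 1.563, -0.166]
contact_force: [-0.9, -0.7, 5.0]
opening: 0.0287
```

```bash
python3 st.py
```

```text
19.5333 [0.5027 0.2487 0.2003] s 0.1892 c_geo 5.38 lat -0.0006 [-0.58 -1.5   5.8 ] [-0.26  0.25 -0.  ]
19.5833 [0.5027 0.2487 0.2002] s 0.1892 c_geo 5.4 lat -0.0006 [-1.32  0.    4.9 ] [-0.2   0.23  0.03]
19.6333 [0.5027 0.2486 0.2002] s 0.1891 c_geo 5.39 lat -0.0006 [-0.87 -0.95  5.11] [-0.24  0.27 -0.02]
```

Request:
move_arm --increments '[[[-0.02, 0, 0, 0], [-0.04, 0, 0, 0], [-0.07, 0, 0, 0], [-0.08, 0, 0, 0], [-0.08, 0, 0, 0], [-0.08, 0, 0, 0], [-0.08, 0, 0, 0], [-0.08, 0, 0, 0], [-0.06, 0, 0, 0], [0, -0.07, 0, 0], [0, -0.092, 0, 0], [0, -0.092, 0, 0], [0, -0.092, 0, 0], [0, -0.092, 0, 0], [0, -0.092, 0, 0], [0, -0.092, 0, 0], [0, 0, 0, 0], [0, 0, 0, 0], [0, 0, 0, 0], [0, 0, 0, 0]]]'

```text
t: 21.3
tool_pos: [0.4695, 0.0968, 0.3466]
tool_rot: [0.167, 1.566, -0.166]
contact_force: [0.6, 1.1, -4.5]
opening: 0.0289
```

```bash
cat > cv.py <<'E'
from fit import *
o=ctrl.get_obs();print(o['t'],o['tool_pos'].round(4))
im=cam('wrist');P=cloud(im);H=seg(im)
d=P[...,:2]-np.array([.463,.0637]); s=d@[.213,.977]; l=d@[.977,-.213]
g=(P[...,2]>.055)&(P[...,2]<.12)&(im['depth']>0)
pl=g&(abs(l)>.022)&(abs(l)<.045)&(s>0)&(s<.21)
c=np.linalg.lstsq(np.c_[s[pl],l[pl],np.ones(pl.sum())],P[...,2][pl],rcond=None)[0];print('plate',pl.sum(),c.round(4))
for k,x in enumerate([31,62.5,94,125.5,157,188.5]):
    m=g&(abs(l)<.014)&(abs(s-x/1000)<.011)
    if m.sum()>8: print(k+1,m.sum(),'proud mm',round(1000*np.median((P[...,2]-s*c[0]-l*c[1]-c[2])[m]),2))
E
python3 cv.py
```

```text
21.3 [0.4695 0.0968 0.3466]
plate 4378 [0.1192 0.0003 0.0662]
2 284 proud mm -0.06
3 295 proud mm 0.06
4 370 proud mm 0.0
5 394 proud mm -0.05
6 440 proud mm -0.07
```

Request:
move_arm --increments '[[[0, -0.07, 0, 0], [0, -0.07, 0, 0], [0, -0.07, 0, 0], [0, -0.07, 0, 0], [0, -0.07, 0, 0], [0, -0.07, 0, 0], [0, -0.07, 0, 0], [0, -0.07, 0, 0], [0, 0, 0, 0], [0, 0, 0, 0], [0, 0, 0, 0]]]'

```text
t: 22.27
tool_pos: [0.4402, -0.0401, 0.3472]
tool_rot: [0.167, 1.565, -0.166]
contact_force: [-0.4, -0.3, -5.8]
opening: 0.0286
```

```bash
python3 cv.py
```

```text
22.2667 [ 0.4402 -0.0401  0.3472]
plate 2762 [0.1164 0.001  0.0665]
1 360 proud mm -0.09
2 425 proud mm -0.03
3 222 proud mm 0.13
```

All six covers measure flush, within 0.15 mm. I return the roller to the rest.

Request:
move_arm --increments '[[[0, -0.055, 0.044, 0], [0, -0.055, 0.044, 0], [0, -0.055, 0.044, 0], [0, -0.055, 0.044, 0], [0, -0.055, 0.044, 0], [0, -0.055, 0.044, 0], [0, -0.055, 0.044, 0], [0, -0.055, 0.044, 0], [0, 0, 0, -0.05], [0, 0, 0, -0.05], [0, 0, 0, -0.05], [0, 0, 0, -0.05], [0, 0, 0, -0.047], [0, 0, 0, 0], [0, 0, 0, 0], [0, 0, 0, 0]]]'

```text
t: 23.65
tool_pos: [0.5031, -0.1664, 0.3471]
tool_rot: [-0.137, 1.567, 0.137]
contact_force: [0.1, 0.1, -5.2]
opening: 0.0283
```

Run:
```python
from fit import *
o=ctrl.get_obs();print(o['t'],o['tool_pos'].round(4));print(R.from_rotvec(o['tool_rot']).as_matrix().round(4))
for n in ['side','scene','wrist']:
    im=cam(n);P=cloud(im);H=seg(im)
    m=(H[...,0]>100)&(H[...,0]<122)&(H[...,1]>120)&(P[...,0]>.42)&(P[...,0]<.6)&(P[...,1]>-.26)&(P[...,1]<-.06)&(P[...,2]>-.01)&(P[...,2]<.12)&(im['depth']>0)
    q=P[m];print(n,len(q),rect(q),'top',rect(q[q[:,2]>.085]) if (q[:,2]>.085).sum()>5 else '')
    # shoulder plate tilt
    w=(H[...,1]<70)&(abs(P[...,0]-.504)<.08)&(abs(P[...,1]+.166)<.08)&(P[...,2]>.295)&(P[...,2]<.335)&(im['depth']>0)
    if w.sum()>30:
        q=P[w];c=np.linalg.lstsq(np.c_[q[:,:2],np.ones(len(q))],q[:,2],rcond=None)[0];print(' shoulder',len(q),c.round(3),rect(q),np.median(q[:,2]))
```

```text
23.65 [ 0.5031 -0.1664  0.3471]
[[-2.000e-04 -1.737e-01  9.848e-01]
 [ 2.000e-04  9.848e-01  1.737e-01]
 [-1.000e+00  2.000e-04 -2.000e-04]]
side 793 (array([ 498.1, -160.5]), array([ 82.8, 113.8]), 7.57) top (array([ 499.7, -161. ]), array([ 74.6, 111.5]), 12.12)
 shoulder 245 [ 0.046 -0.015  0.289] (array([ 499.4, -165. ]), array([ 62.6, 112.2]), 9.07) 0.3149228484587828
scene 827 (array([ 507.7, -164.7]), array([ 88.4, 114.9]), 9.99) top (array([ 508.1, -164.2]), array([ 75.4, 105.8]), 9.16)
 shoulder 398 [-0.038 -0.005  0.336] (array([ 504.8, -166.5]), array([ 72.2, 109.2]), 10.59) 0.3177879040054389
wrist 1758 (array([ 498.7, -137.6]), array([85.6, 57.8]), 9.93) top (array([ 495.8, -118.4]), array([71.5, 14.2]), 9.54)
 shoulder 6014 [-0.    -0.012  0.315] (array([ 498.7, -143. ]), array([63. , 60.1]), 10.28) 0.31691530709065013
```

Request:
move_arm --increments '[[[0.04, 0, 0.002, 0], [0.08, 0, 0, 0], [0.08, 0, 0, 0], [0.08, 0, 0, 0], [0.08, 0, 0, 0], [0.08, 0, 0, 0], [0.08, 0, 0, 0], [0.08, 0, 0, 0], [0.08, 0, 0, 0], [0.06, 0, 0, 0], [0.04, 0, 0, 0], [0.02, 0, 0, 0], [0, 0, 0, 0], [0, 0, 0, 0], [0, 0, 0, 0]]]'

```text
t: 25.05
tool_pos: [0.5042, -0.1672, 0.1487]
tool_rot: [-0.139, 1.564, 0.136]
contact_force: [-0.2, -0.4, -5.2]
opening: 0.0288
```

Request:
move_arm --increments '[[[0.008, 0, 0, 0], [0.008, 0, 0, 0], [0.004, 0, 0, 0], [0, 0, 0, 0], [0, 0, 0, 0], [0, 0, 0, 0]]]'

```text
t: 25.55
tool_pos: [0.5033, -0.1668, 0.1423]
tool_rot: [-0.138, 1.566, 0.138]
contact_force: [0.8, -0.5, -5.6]
opening: 0.029
```

Request:
move_arm --increments '[[[0.006, 0, 0, 0], [0.004, 0, 0, 0], [0, 0, 0, 0], [0, 0, 0, 0], [0, 0, 0, 0]]]'

```text
t: 25.97
tool_pos: [0.5034, -0.1668, 0.1398]
tool_rot: [-0.138, 1.566, 0.138]
contact_force: [0.3, -0.6, -5.0]
opening: 0.0286
```

Request:
move_arm --increments '[[[0.003, 0, 0, 0], [0, 0, 0, 0], [0, 0, 0, 0], [0, 0, 0, 0]]]'

```text
t: 26.3
tool_pos: [0.5034, -0.1669, 0.1397]
tool_rot: [-0.138, 1.566, 0.138]
contact_force: [-3.9, 1.8, 1.9]
opening: 0.0287
```

Contact: the weight is taken by the rest. I release and rise.

Request:
move_arm --increments '[[[0, 0, 0, 0], [0, 0, 0, 0], [0, 0, 0, 0], [0, 0, 0, 0], [0, 0, 0, 0], [0, 0, 0, 0], [0, 0, 0, 0], [0, 0, 0, 0], [0, 0, 0, 0], [0, 0, 0, 0], [0, 0, 0, 0], [0, 0, 0, 0]]]' --gripper 0

```text
t: 27.3
tool_pos: [0.5033, -0.1668, 0.139]
tool_rot: [-0.138, 1.566, 0.138]
contact_force: [1.5, 0.8, 0.1]
opening: 0.0856
```

Request:
move_arm --increments '[[[-0.03, 0, 0, 0], [-0.06, 0, 0, 0], [-0.08, 0, 0, 0], [-0.08, 0, 0, 0], [-0.08, 0, 0, 0], [-0.08, 0, 0, 0], [-0.08, 0, 0, 0], [-0.08, 0, 0, 0], [-0.08, 0, 0, 0], [0, 0, 0, 0], [0, 0, 0, 0], [0, 0, 0, 0], [0, 0, 0, 0]]]'

```text
t: 28.38
tool_pos: [0.5027, -0.1665, 0.2997]
tool_rot: [-0.137, 1.569, 0.139]
contact_force: [-0.5, 0.3, -0.3]
opening: 0.0854
```

Run:
```python
from fit import *
print(ctrl.get_obs()['t'],ctrl.get_obs()['opening'])
im=analyse('wrist'); a=analyse('side');b=analyse('scene')
cv2.imwrite('pics/e.png',cv2.resize(np.hstack([im['pixels'],a['pixels']]),(800,300))[...,::-1])
```

```text
28.3833 0.08544923711425474
wrist grip 1830 0.17250719737796064 (array([ 503.8, -167.5]), array([27.9, 62.9]), 10.21) [ 0.5035 -0.1657  0.1711]
wrist shoulder 2680 [0.1075 0.1093 0.1105] (array([ 504.4, -166.6]), array([ 75.3, 111.4]), 9.65)
side grip 230 0.17248146151569071 (array([ 500.4, -163.8]), array([27.6, 64.5]), 14.11) [ 0.4998 -0.1642  0.1698]
side shoulder 231 [0.0969 0.1074 0.1118] (array([ 500.2, -165.8]), array([ 67.9, 113.3]), 6.51)
side covers 374 (array([479.7, 160.6]), array([207.9,  61. ]), 66.9) [-0.0055  0.1214  0.06  ]
side blue 74 [0.4589 0.0653 0.0659] (array([458.9,  65.3]), array([ 14.6, 100.2]), 77.93)
side plate 748 [0.0227 0.1196 0.0468] rms 0.0013 slope 0.1218 dir deg 79.25 (array([484.9, 175.6]), array([210.9, 103.9]), 77.42)
scene grip 321 0.17637034676649926 (array([ 508.6, -167.9]), array([32.9, 59.8]), 4.38) [ 0.5075 -0.1694  0.1736]
scene shoulder 337 [0.101  0.1103 0.1147] (array([ 505.3, -164.8]), array([ 76.1, 112.8]), 9.95)
scene covers 369 (array([488. , 159.1]), array([205.7,  62.1]), 86.56) [ 0.1429  0.088  -0.0041]
scene blue 85 [0.4657 0.065  0.0695] (array([465.8,  64.5]), array([15.4, 99.7]), 78.04)
scene plate 511 [0.0243 0.1128 0.0499] rms 0.0014 slope 0.1154 dir deg 77.87 (array([487.4, 167. ]), array([228. , 104.4]), 77.22)
```

View pics/e.png

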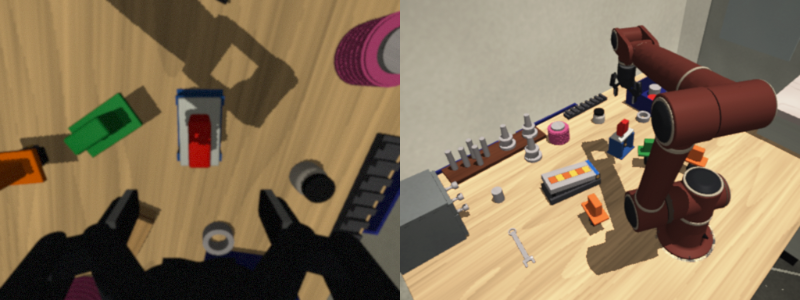

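The roller stands in its rest at (200,130) in the left half, at the same pose as at the start (within 1 mm), with the gripper clear. I hand the job in.

```bash
python3 -c "
from station import ctrl
print(ctrl.finish_job())"
```

```text
the job is handed in; nothing more can be done
None
```

I rolled all six covers flush in one unbroken pass from the hinge end, set the roller back in its rest, let go and handed the job in after about 28 s of the 69 s allowed. `finish_job()` returns no verdict, so these are my own checks:

- **Pass:** wherever I read it during the pass, spring compression was about 5.0–5.4 mm from both the geometry and the wrist force (about 10–11 N). That is well under the 8 mm red line and never near lift-off.
- **Covers:** after the pass, wrist-camera depth showed every cover within 0.15 mm of the plate.
- **Roller:** it stands in its rest within about 1 mm of its starting pose. The top of the grip is at 172.5 mm against an expected 172 mm, and the gripper is open and clear.
- **Other things on the bench:** I saw nothing moved in the last pictures but did not measure their positions again.
- **Disagreement:** the scene and side cameras differ from the wrist camera by up to about 4 mm, a little more than the 2 mm calibration suggests. I went by the wrist camera.

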